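Pack the food box and cam-lock its lid

TASK

Pack the metal food box: put all the tins, garlic bulbs and the little salt jar that are out on the front of the worktop down on the floor of the box, lay the domed lid on the rim inside the corner guides, then turn both brass cam locks a full quarter turn clockwise so that they draw the lid down tight on its gasket. Leave the lemons, the timer and the white cup where they are.

Things in the scene. Friction and masses are not known exactly. Their poses are not given: they have to be found in the camera images.
- foodbox: aluminium food box, fixed to the worktop; origin at the centre of its underside; z up, y along its long side. Inside 136 (x) by 204 (y) mm, floor 6 mm above the origin, straight walls. At its corners thin guides stand round the lid's place up to 77 mm height, leaning slightly outward, 3 to 4 mm play a side. Cam locks at the middle of both long sides, up to 122 mm high
- foodbox_rim (a point): centre of the box's mouth at the level of the free gasket top, 64 mm above the box's origin. The rubber gasket ring (168 x 236 mm outside, 16 wide) is springy: sinks up to 7.5 mm, about 2 N per mm over the whole ring. Axes as the box's
- lid: loose steel lid, 168 (x) x 236 (y) mm, 0.35 kg: flange 5 thick, 13 wide all round, hollow dome 142 x 210 rising to 28 mm, wooden bar handle. Origin at the centre of the flange underside, y along its long side; either way round fits. Lies flat on the worktop at first. On the free gasket its origin is 61 to 63 mm above the box's; drawn tight by both cams 57 to 58.5 mm
- lid_handle (a point): grip point in the middle of the lid's handle bar, 47 mm above the lid's origin; the bar is 16 mm wide (x), 84 long (y), 20 high (39 to 59 mm above the lid's origin), with free space below it except two round posts
- cam_front (a joint): turn of the nearer cam lock, rad, growing CLOCKWISE seen from above; 0 = open (wing and tongue along the box's y, clear of the lid), 1.57 = shut (along the box's x, tongue over the lid flange); stops at 0 and 1.58. The vertical spindle is 100 mm from the box centre on its -x axis. From about 0.9 on the tongue presses the lid down. Takes 0.15 to 0.2 N m, stays where left
- cam_front_wing (a point): on the front cam's spindle axis in its brass wing, 10 mm below the wing's top; 110 mm above the box's origin when open, sinking evenly with the turn, by 12 mm at 1.57 (steep thread). Wing 50 long (own y), 10 thick (own x), 22 high. Tongue below it: 12 wide, 5 thick, reaching 25 mm from the axis, its top 30 mm below this point
- cam_back (a joint): turn of the farther cam lock, rad, growing CLOCKWISE seen from above; 0 = open (wing and tongue along the box's y, clear of the lid), 1.57 = shut (along the box's x, tongue over the lid flange); stops at 0 and 1.58. The vertical spindle is 100 mm from the box centre on its +x axis. From about 0.9 on the tongue presses the lid down. Takes 0.15 to 0.2 N m, stays where left
- cam_back_wing (a point): on the back cam's spindle axis in its brass wing, 10 mm below the wing's top; 110 mm above the box's origin when open, sinking evenly with the turn, by 12 mm at 1.57 (steep thread). Wing 50 long (own y), 10 thick (own x), 22 high. Tongue below it: 12 wide, 5 thick, reaching 25 mm from the axis, its top 30 mm below this point
- tin_a: a food tin, 57 mm diameter, 72 high, 0.18 kg, standing; origin at the centre of its underside, z up. To be packed if it is there (None = absent, or held)
- tin_b: another food tin, 57 mm diameter, 72 high, 0.18 kg, standing; origin at the centre of its underside, z up. To be packed if it is there (None = absent, or held)
- garlic_a: garlic bulb, about 50 mm across, 52 high with its narrowing stalk (widest near 20 mm height), 25 g; origin at the centre of its underside. To be packed if it is there (None = absent, or held)
- garlic_b: garlic bulb, about 50 mm across, 52 high with its narrowing stalk (widest near 20 mm height), 25 g; origin at the centre of its underside. To be packed if it is there (None = absent, or held)
- salt_jar: small glass salt jar with a screw lid, 62 mm diameter, 72 high, 0.3 kg; its solid body, to be gripped, is 60 mm high; origin at the centre of its underside. To be packed if it is there (None = absent, or held)
- lemon_one: bystander: lemon, 78x55x56 mm, at the front right; origin at its underside
- lemon_two: bystander: lemon, 75x58x59 mm, at the right; origin at its underside
- timer_1: bystander: round kitchen timer, 61 mm diameter, 48 high, at the left; origin at its underside
- white_cup: bystander: white espresso cup, 64x87x50 mm, behind the box; origin at its underside

How it is judged:
By the outcome, as a careful person would: the job done as asked, in the order asked, and still so for the second after the job is handed in, with the robot touching nothing.
Of tin_a, tin_b, garlic_a, garlic_b, salt_jar only 3 to 4 are there at a start; the rules pass over those that are not, and their reading is None.
At some moment in a run one of salt_jar may be knocked a few centimetres aside while the robot is not near it.
Once in a run the grip may slacken for a moment while it holds something.
It also fails if it takes over 210 s, if anything falls off the work surface, if the arm or the gripper's body presses on something with over 40 N, if the wrist force passes 120 N, or if a joint passes its speed limit or range.

ROBOT

A 6-joint arm with a two-finger parallel gripper is mounted at the origin on a cart in front of the work surface, level with it; the furniture and walls round the work are solid. World frame = base frame: x ahead of the robot, y to its left, z up, the work surface at z = 0. Lengths are in m, angles in degrees, forces in N, time in s.
With the tool pointing down it reaches from about 0.35 to 0.925 m from the base axis. Payload 6.4 kg.
Tool frame: the origin (TCP) lies at the very end of the fingers, on their centre line; the grasp point (between the pads) lies 19 mm behind it (arm.grip_point_offset is the distance from the TCP to the grasp point, in m); z points along the fingers, y is the line along which they close (so a half turn about z gives the same grasp; the last joint's range is limited). The gripper opens to 85 mm and grips with 20 to 120 N. Pads are 22 mm wide; open, the fingers measure 114 mm over their backs; the gripper's body (76 mm by 85 mm) begins 54 mm behind the grasp point. The pads swing forward as they close: fully open they stand 13 mm farther back than shut.
Start: joints at [-86.236, 14.043, 89.255, -0, 76.702, -9.975], TCP at [0.154, -0.631, 0.231] pointing down, gripper open.
Joint ranges: [-179.41, 179.41], [-58.25, 129.5], [7.25, 145.43], [-54.29, 234.29], [11.92, 165.04], [-157.13, 157.13]. Speed limits (degrees/s): [147.25, 147.25, 180, 180, 180, 180].

INTERFACE

Orientations are given as [roll, pitch, yaw] about the fixed x, y, z axes, in that order (R = Rz(yaw) Ry(pitch) Rx(roll)).
In Python, from workcell import arm, read_camera gives the robot as it stands. The module is installed in compiled form; this text tells all that it offers. Calls block until the motion is done:
- arm.reach(position, orientation): joint-space move of the TCP to a pose.
- arm.servo_line(position, ori=None, speed=0.15): straight line of the TCP; ori=None keeps the orientation; speed is the mean speed in m/s.
- arm.goto_joints(angles): joint-space move.
- arm.command_gripper(opening): finger opening in m; the grip force is fixed at half the most; returns when the fingers have stopped.
- arm.pause(seconds).
- arm.solve_ik(position, orientation): joint angles nearest the present ones, or None.
- read_camera(name): name is "side" or "top"; returns a dict with "image" (480x640x3 uint8, blue, green, red), "fx", "fy", "cx", "cy" (pixels), "R" (3x3) and "t" (3): a world point X has camera coordinates R X + t. Camera axes: x right, y down, z forward; pixel columns grow to the right and rows downward; lengths in m; the calibration is good to about 2 mm. A picture is of the moment at which its call begins. There is no depth.
A pose or a line that the arm cannot do raises arm.PlanningError and nothing moves.
- arm.close_job(): hands the job in, once; it reports no verdict.
Readings, each from a call of its own:
- arm.current_time_s(): time.
- arm.current_qpos(): joint angles.
- arm.current_qd(): joint speeds.
- arm.current_tau(): joint torques, N m.
- arm.current_ee_pos(): TCP position.
- arm.current_ee_rot(): TCP orientation.
- arm.current_force(): force on the tool from outside, world axes, zero at the start.
- arm.current_moment(): the same for the moment, N m.
- arm.current_opening(): finger opening in m.
Only numpy, scipy, OpenCV 4.12 (cv2) and the standard library are available. Lean on these libraries where they do the work, as an engineer would, in place of code of your own. Each camera call takes 0.05 s, during which the arm holds its last target. There are 200 camera calls.

## Working session

There is one attempt and no reset: what is moved stays moved. The work goes in short steps, each a Python script; the robot and the scene stay as the last script left them, time stands still between calls to the robot, and variables do not carry over. Pictures are saved under pics/ and viewed, on a budget of 14 in all, crops included, one or two more only if the job needs it, and the job is handed in when it is done.

```bash
mkdir -p pics; python3 - <<'E'
from workcell import arm, read_camera
import cv2,numpy as np
for n in("top","side"):
    c=read_camera(n); cv2.imwrite(f"pics/{n}0.png",c["image"])
    print(n,c["fx"],c["fy"],c["cx"],c["cy"],np.round(c["R"],4).tolist(),np.round(c["t"],4).tolist(), "pos",np.round(-c["R"].T@c["t"],3))
print(arm.current_time_s(),arm.grip_point_offset,arm.current_ee_rot(),arm.current_opening())
E
```

```text
top 467.22796218987037 467.22796218987037 319.6824323714196 242.1913909726678 [[0.1079, -0.9942, 0.0055], [-0.8056, -0.0907, -0.5855], [0.5826, 0.0587, -0.8107]] [-0.0567, 0.4888, 1.4811] pos [-0.463 -0.099  1.487]
side 567.6986878173628 567.6986878173628 318.1706673249251 241.79994243227827 [[0.9546, -0.2978, 0.0026], [-0.1427, -0.4651, -0.8737], [0.2614, 0.8337, -0.4865]] [-0.5089, 0.1379, 1.734] pos [ 0.052 -1.533  0.965]
0.1 0.0187 [-1.79899900e+02 -1.87237227e-02  1.37397707e+01] 0.08537654010208248
```

View pics/top0.png

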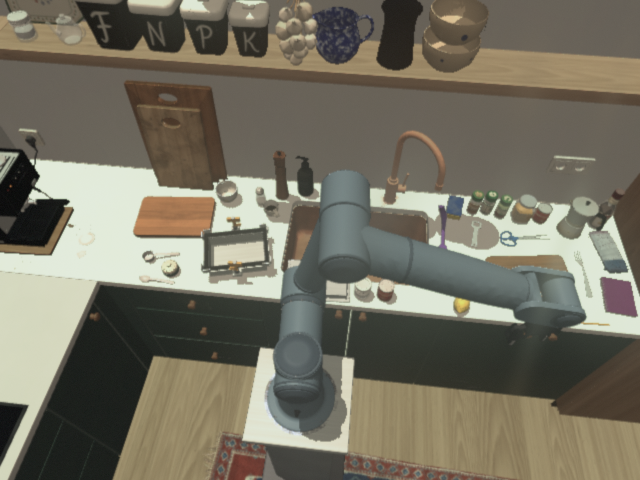

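View pics/side0.png

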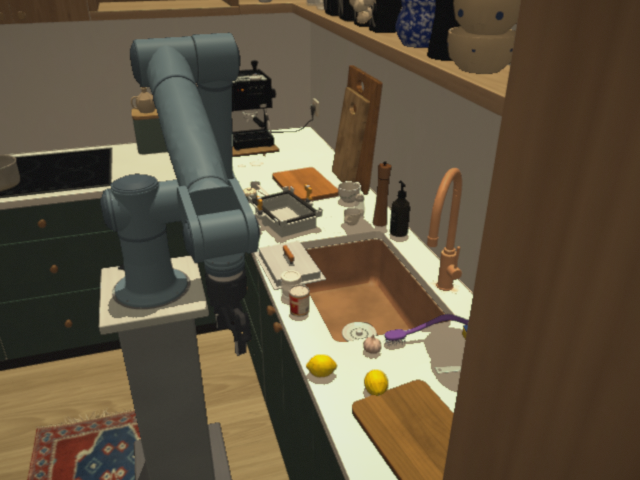

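Top view: box around (236,250), two containers at (363,288) and (386,289), and the lid hidden by the arm. Side view: lid at (290,262), garlic at (372,344), lemons at (321,365) and (376,381). I'll swing the arm away and crop.

```bash
cat > h.py <<'E'
from workcell import arm, read_camera
import cv2,numpy as np
def ray(c,u,v,z):
    d=c["R"].T@np.array([(u-c["cx"])/c["fx"],(v-c["cy"])/c["fy"],1]); o=-c["R"].T@c["t"]
    return o+d*(z-o[2])/d[2]
def pix(c,X):
    p=c["R"]@np.array(X)+c["t"]; return np.array([c["fx"]*p[0]/p[2]+c["cx"],c["fy"]*p[1]/p[2]+c["cy"]])
def snap(n,x0,y0,x1,y1,k,f):
    c=read_camera(n); np.save(f"pics/{f}.npy",c,allow_pickle=True)
    im=cv2.resize(c["image"][y0:y1,x0:x1],None,fx=k,fy=k,interpolation=cv2.INTER_CUBIC)
    for x in range((x0+19)//20*20,x1,20): cv2.putText(im,str(x),((x-x0)*k,8),0,.3,(0,0,255),1); cv2.line(im,((x-x0)*k,10),((x-x0)*k,16),(0,0,255),1)
    for y in range((y0+19)//20*20,y1,20): cv2.putText(im,str(y),(0,(y-y0)*k+3),0,.3,(0,0,255),1); cv2.line(im,(20,(y-y0)*k),(26,(y-y0)*k),(0,0,255),1)
    cv2.imwrite(f"pics/{f}.png",im); return c
E
python3 - <<'E'
from h import *
q=np.array(arm.current_qpos()); q[0]=-135; arm.goto_joints(list(q))
snap("top",130,170,330,310,4,"t1");snap("top",300,210,500,330,4,"t2");snap("side",220,170,420,310,4,"s1")
print(arm.current_time_s())
E
```

```text
2.1917
```

View pics/t1.png

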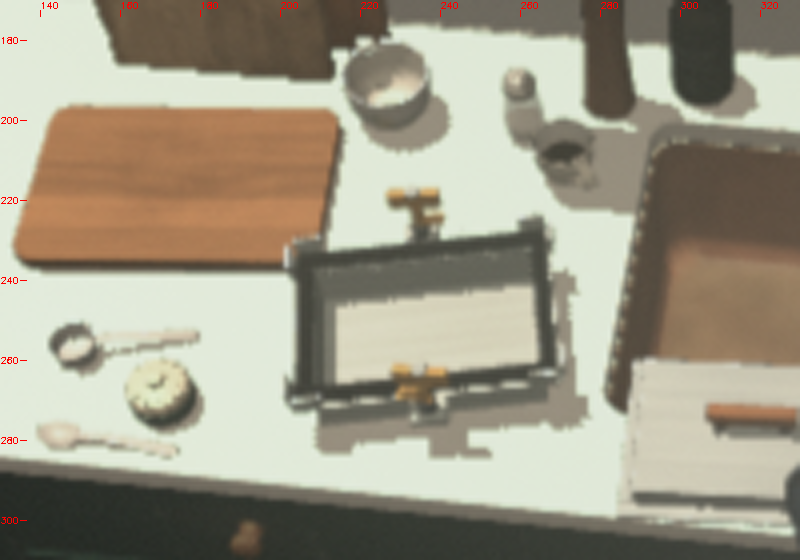

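View pics/t2.png

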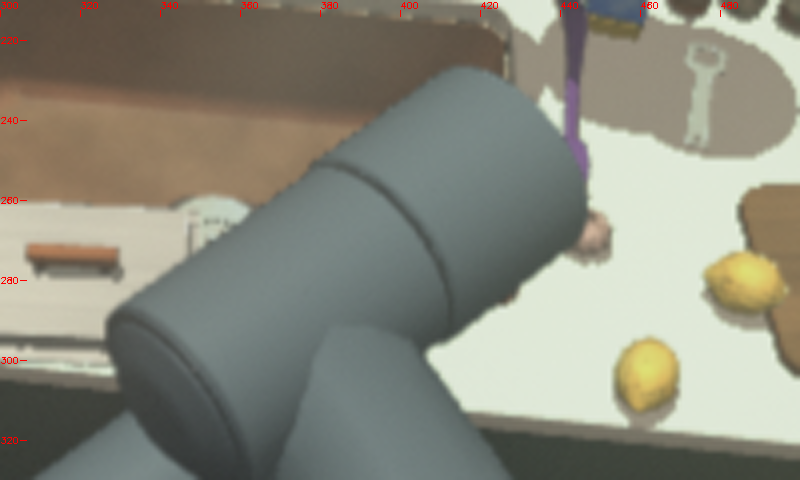

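View pics/s1.png

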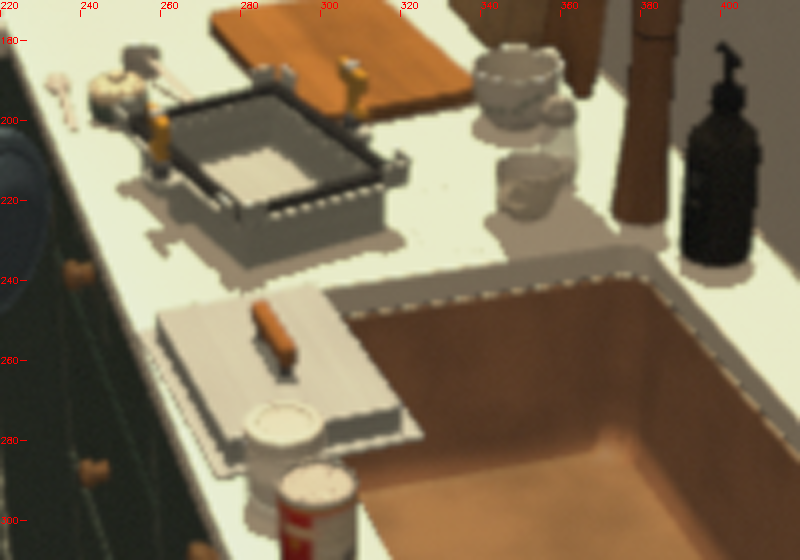

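Top crops: box rim corners about (203,232), (203,269), (268,264), (267,226); lid handle (317,272); garlic (447,268), partly hidden. Side crop: white-topped container (291,276), red tin (299,291), handle (288,254). Next step is to fit poses, and view a crop of the first top image for the containers.

```bash
python3 - <<'E'
from h import *
from scipy.optimize import least_squares
T=np.load("pics/t1.npy",allow_pickle=True).item();S=np.load("pics/s1.npy",allow_pickle=True).item()
def tri(pt,ps):
    f=lambda X:np.r_[pix(T,X)-pt,pix(S,X)-ps]
    r=least_squares(f,[.6,0,.05]); return np.round(r.x,4),np.round(r.fun,1)
obs=[(T,(-.084,.118,.064),(203.5,269)),(T,(-.084,-.118,.064),(268,264)),(T,(.084,-.118,.064),(267,227)),(T,(.084,.118,.064),(203.5,233)),
(T,(-.1,0,.115),(234.5,264)),(T,(.1,0,.115),(233.5,219.5)),
(S,(-.1,0,.115),(260,202.5)),(S,(.1,0,.115),(308,192)),(S,(.084,-.118,.064),(316,211))]
def res(p):
    c,s=np.cos(p[2]),np.sin(p[2]);o=[]
    for C,(a,b,z),q in obs:o+=list(pix(C,(p[0]+c*a-s*b,p[1]+s*a+c*b,z))-q)
    return np.array(o)
r=least_squares(res,[.6,.2,0],loss="soft_l1");print("box",r.x,np.degrees(r.x[2]));print(np.round(r.fun.reshape(-1,2),1))
print("handle",tri((317,272),(288,254)))
print("handle ends",tri((305.5,272),(284.3,247.5)),tri((328.5,272.5),(292.2,259)))
for n,u,v in(("salt",291,276),("red",299,291)):print(n,ray(S,u,v,.072))
print("garlic side",ray(S,372,344,.02),"top",ray(T,446,268,.025))
for n,u,v in(("l1",321,365),("l2",376,381),("timer",250,194)):print(n,ray(S,u,v,.025))
im=cv2.imread("pics/top0.png")[230:330,300:480];cv2.imwrite("pics/t0c.png",cv2.resize(im,None,fx=4,fy=4,interpolation=2))
E
```

```text
box [0.49776414 0.31079306 0.22531547] 12.909625540783253
[[-0.3  1.2]
 [ 0.9 -0.1]
 [-0.5  0.5]
 [ 0.9  0.1]
 [-0.3 -1. ]
 [ 0.1 -0.8]
 [-1.4 -3.9]
 [-0.5 -4.6]
 [ 3.8  1.8]]
handle (array([4.343e-01, 1.000e-04, 4.450e-02]), array([ 0. ,  1.3,  0.9, -0.7]))
handle ends (array([0.4315, 0.0419, 0.0452]), array([ 0. ,  0.7,  0.5, -0.4])) (array([ 0.4361, -0.0416,  0.0483]), array([ 0. ,  0.8,  0.6, -0.5]))
salt [ 0.39537893 -0.1747232   0.072     ]
red [ 0.39669482 -0.25659184  0.072     ]
garlic side [ 0.53148311 -0.47283492  0.02      ] top [ 0.52263376 -0.47269253  0.025     ]
l1 [ 0.37937428 -0.51593637  0.025     ]
l2 [ 0.48674918 -0.6076568   0.025     ]
timer [0.41359917 0.5345584  0.025     ]
```

View pics/t0c.png

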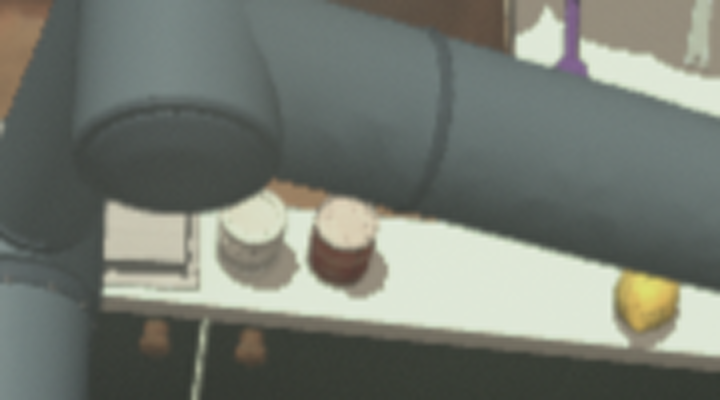

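Nothing else stands among the containers: white jar top near (363,285), red tin top near (387,286). I'll overlay the box model on both views to check the box pose.

```bash
cat > ov.py <<'E'
from h import *
def w(p,X):
    c,s=np.cos(p[2]),np.sin(p[2]);return (p[0]+c*X[0]-s*X[1],p[1]+s*X[0]+c*X[1],X[2])
def crop(C,x0,y0,W,H,k):
    return cv2.resize(C["image"][y0:y0+H,x0:x0+W],None,fx=k,fy=k,interpolation=cv2.INTER_CUBIC)
def ring(im,C,p,x0,y0,k,hx,hy,z,col,dx=0):
    P=[(pix(C,w(p,(dx+a,b,z)))-(x0,y0)+.5)*k for a,b in((-hx,-hy),(-hx,hy),(hx,hy),(hx,-hy))]
    cv2.polylines(im,[np.round(P).astype(int)],True,col,1)
E
python3 - <<'E'
from ov import *
T=np.load("pics/t1.npy",allow_pickle=True).item();S=np.load("pics/s1.npy",allow_pickle=True).item()
p=(.4978,.3108,.2253);L=(.434,0,.055)
out=[]
for C,x0,y0,W,H in((T,190,205,90,80),(S,240,180,90,80)):
    k=7 if C is S else 7
    im=crop(C,x0,y0,W,H,k)
    ring(im,C,p,x0,y0,k,.084,.118,.064,(0,0,255));ring(im,C,p,x0,y0,k,.068,.102,.064,(255,0,0));ring(im,C,p,x0,y0,k,.068,.102,.006,(255,0,255))
    for d in(-.1,.1):ring(im,C,p,x0,y0,k,.005,.025,.12,(0,255,0),d)
    out.append(im)
a=np.vstack(out);a=cv2.resize(np.hstack(out),(800,int(560*800/1260)),interpolation=cv2.INTER_AREA) if 0 else a
# side by side: use k so total<=800
b=np.hstack([cv2.resize(o,(400,356),interpolation=cv2.INTER_AREA) for o in out]);cv2.imwrite("pics/ov1.png",b)
E
```

```text
(no output)
```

View pics/ov1.png

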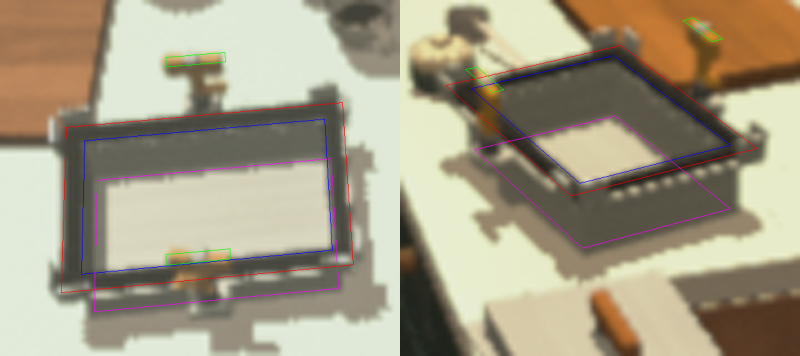

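The model fits to within about 1–2 px, good enough to start. First pick is the red tin.

```bash
cat >> ov.py <<'E'
BOX=(.497,.311,.2253)
YB=90+np.degrees(BOX[2])
def inbox(x,y): return np.array(w(BOX,(x,y,0))[:2])
def down(x,y,z,yaw,v=.15): arm.servo_line([x,y,z],[180,0,yaw],speed=v)
def st(m=""): print(m,round(arm.current_time_s(),1),np.round(arm.current_ee_pos(),4),"op",round(arm.current_opening(),4),"F",np.round(arm.current_force(),1))
def pick(x,y,z,yaw,h=.2):
    arm.reach([x,y,h],[180,0,yaw]); down(x,y,z,yaw,.12); st("at"); arm.command_gripper(0); st("grip"); down(x,y,h+.02,yaw,.15); st("up")
def place(bx,by,z,rel):
    x,y=inbox(bx,by); arm.reach([x,y,.24],[180,0,YB]); st("over"); down(x,y,.13,YB,.15); down(x,y,z,YB,.06); st("low")
    arm.command_gripper(rel); arm.pause(.2); down(x,y,.24,YB,.15); st("out")
E
python3 - <<'E'
from ov import *
T=np.load("pics/t1.npy",allow_pickle=True).item()
print("red",ray(T,386.75,285.5,.072),"salt",ray(T,363,284.5,.072))
r=ray(T,386.75,285.5,.072);x,y=(r[0]+.3967)/2,(r[1]-.2566)/2
arm.reach([.3,-.35,.3],[180,0,90])
pick(x,y,.027,90)
snap("side",240,200,440,350,4,"s2");snap("top",300,210,500,330,4,"t3")
E
```

```text
red [ 0.39415703 -0.25030963  0.072     ] salt [ 0.38896059 -0.16731021  0.072     ]
at 7.0 [ 0.3959 -0.2539  0.0277] op 0.0856 F [ 0.3 -0.5  0.3]
grip 7.4 [ 0.3961 -0.2541  0.0278] op 0.0562 F [0.1 0.2 5.4]
up 8.8 [ 0.3949 -0.253   0.2188] op 0.0559 F [ 0.6  0.7 -2.7]
```

View pics/s2.png

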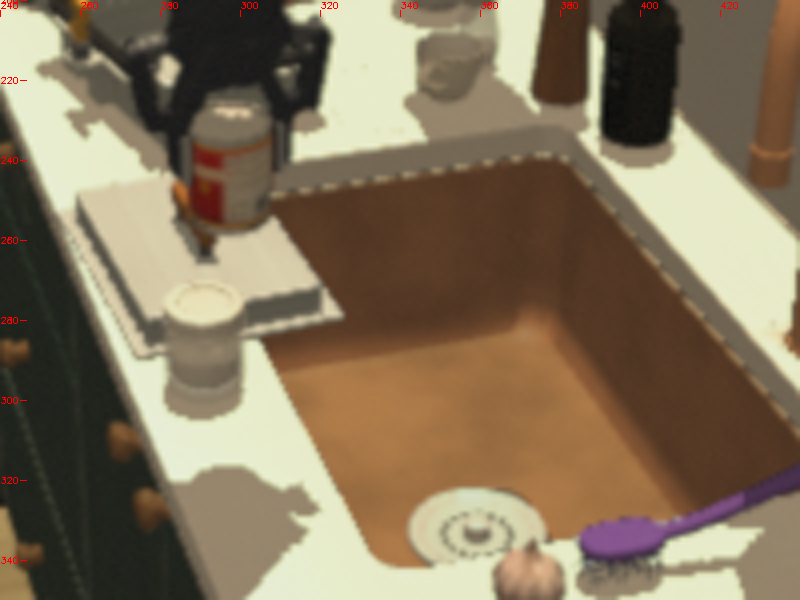

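The tin is held. The clear jar with the white lid stands at top centre (289,276). Place the tin, then re-measure the jar.

```bash
python3 - <<'E'
from ov import *
place(0,.066,.0345,.072)
arm.reach([.35,.1,.35],[180,0,90])
snap("side",240,200,440,350,4,"s3");snap("top",180,210,400,330,3,"t4")
a=cv2.imread("pics/s3.png")[:,:440];b=cv2.imread("pics/t4.png")[:,:400];
b=cv2.resize(cv2.imread("pics/t4.png"),(660,360))
o=np.zeros((600,800,3),np.uint8);o[:,:400]=cv2.resize(cv2.imread("pics/s3.png")[:,:400],(400,600));cv2.imwrite("pics/x.png",o)
S=read_camera("side");T=read_camera("top")
def cr(C,x0,y0):return cv2.resize(C["image"][y0:y0+120,x0:x0+80],None,fx=5,fy=5,interpolation=2)
cv2.imwrite("pics/c5.png",np.hstack([cr(S,255,215),cr(T,325,230)]))
E
```

```text
over 11.2 [0.4828 0.3745 0.24  ] op 0.0564 F [ 0.6  0.4 -0.9]
low 13.8 [0.4825 0.3755 0.035 ] op 0.0563 F [ 1.2 -0.4 -1.1]
out 15.8 [0.4817 0.375  0.2387] op 0.0721 F [ 0.   0.1 -1.2]
```

View pics/c5.png

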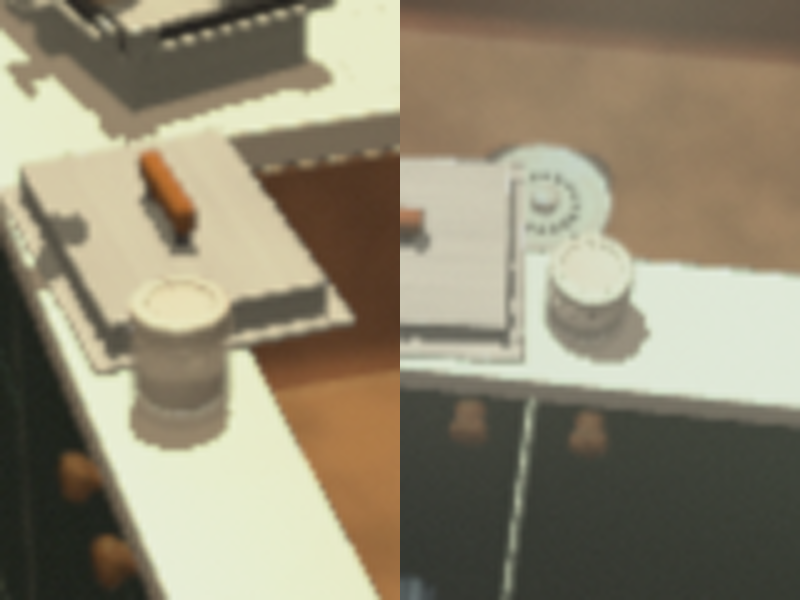

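```bash
python3 - <<'E'
from ov import *
pick(.392,-.171,.022,90)
place(0,-.066,.029,.077)
x,y=.527,-.472   # garlic
arm.reach([x-.1,y+.12,.3],[180,0,90])
S=read_camera("side");T=read_camera("top")
def cr(C,x0,y0):return cv2.resize(C["image"][y0:y0+80,x0:x0+80],None,fx=5,fy=5,interpolation=2)
cv2.imwrite("pics/c6.png",np.hstack([cr(S,332,304),cr(T,195,215)]));cv2.imwrite("pics/c6t.png",cr(T,405,230))
st()
E
```

```text
at 20.1 [ 0.3925 -0.1714  0.0226] op 0.072 F [-0.4  1.1  0.8]
grip 20.4 [ 0.3933 -0.1717  0.0236] op 0.0572 F [0.4 2.2 7.5]
up 21.8 [ 0.3914 -0.1706  0.2188] op 0.0569 F [ 0.8  0.2 -3.7]
over 23.4 [0.512  0.2457 0.2399] op 0.0573 F [ 0.5 -0.7 -3.9]
low 26.1 [0.512  0.2468 0.0296] op 0.0573 F [-2.6 -0.6  2.1]
out 28.2 [0.5112 0.2465 0.2388] op 0.0768 F [ 1.1 -0.6 -0.2]
 30.5 [ 0.4275 -0.3514  0.2999] op 0.077 F [-0.1  0.2 -0.3]
```

View pics/c6.png

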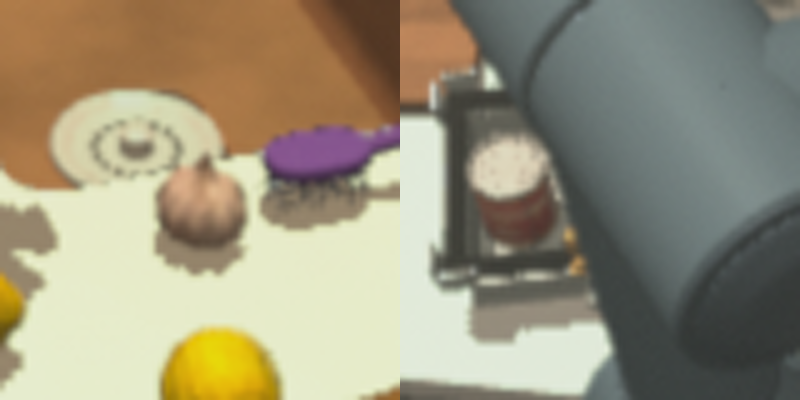

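Tin stands on the floor in the +y half; garlic body is at side (372,346). I'll grip the garlic across y, clear of the brush.

```bash
python3 - <<'E'
from ov import *
S=read_camera("side");r=ray(S,372.2,345.6,.023);print(r)
pick((r[0]+.5226)/2,-.472,.006,0,.15)
s=read_camera("side")
arm.reach([.45,-.2,.3],[180,0,45]);st()
place(0,0,.0135,.066)
arm.reach([.3,-.25,.3],[180,0,90])
snap("top",180,205,280,280,6,"t7");s=snap("side",240,170,320,230,8,"s7")
cv2.imwrite("pics/c7.png",np.hstack([cv2.resize(cv2.imread(f"pics/{n}.png"),(400,300)) for n in("t7","s7")]))
st()
E
```

```text
[ 0.5280457  -0.48229163  0.023     ]
at 33.3 [ 0.5259 -0.4727  0.0072] op 0.0768 F [-1.   0.1  0.6]
grip 33.7 [ 0.5261 -0.4729  0.0076] op 0.0463 F [-1.   0.6  6.4]
up 34.9 [ 0.5248 -0.4713  0.1683] op 0.0466 F [-0.5  0.6 -0.5]
 36.2 [ 0.4501 -0.2006  0.2996] op 0.046 F [ 0.2 -0.3  0.3]
over 38.0 [0.4976 0.3102 0.2402] op 0.046 F [-0.2 -0.  -0.4]
low 41.0 [0.4973 0.3111 0.0138] op 0.0461 F [-0.4  0.1 -0.4]
out 43.2 [0.4965 0.3108 0.2388] op 0.0659 F [0.5 0.1 1.1]
 45.5 [ 0.3004 -0.2497  0.3   ] op 0.0661 F [-0.4 -0.1  0.8]
```

View pics/t7.png

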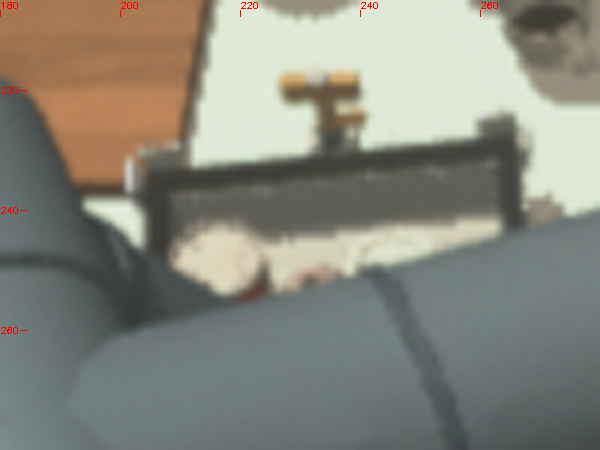

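All three items are on the box floor: tin top (216,248), garlic (232,252), jar (245,246). Next, grip the lid by its handle and hover it just above the guides.

```bash
python3 - <<'E'
from ov import *
yl=93.2
arm.command_gripper(.05)
arm.reach([.434,0,.15],[180,0,yl]);down(.434,0,.033,yl,.1);st("at");arm.command_gripper(0);st("grip")
down(.434,0,.2,yl,.1);st("up")
x,y=inbox(0,0);arm.reach([x,y,.2],[180,0,YB]);down(x,y,.033+.087,YB,.1);arm.pause(.3);st("hover")
for n,a in(("top",(185,200)),("side",(235,165))):
    C=read_camera(n);np.save(f"pics/h{n}.npy",C,allow_pickle=True)
    im=crop(C,*a,100,80,5);cv2.imwrite(f"pics/h{n}.png",im)
a=[cv2.imread(f"pics/h{n}.png")[:,:] for n in("top","side")]
cv2.imwrite("pics/h.png",np.hstack([cv2.resize(a[0],(400,320)),cv2.resize(a[1],(400,320))]))
E
```

```text
at 48.3 [ 4.346e-01 -1.000e-04  3.360e-02] op 0.0501 F [0.7 0.2 0.1]
grip 48.7 [4.339e-01 1.000e-04 3.300e-02] op 0.0149 F [-0.6  1.2  0.5]
up 50.5 [4.336e-01 1.000e-04 1.993e-01] op 0.0152 F [-0.1 -0.  -2.7]
hover 53.0 [0.4973 0.3111 0.1205] op 0.0151 F [-0.3  0.3 -3. ]
```

View pics/h.png

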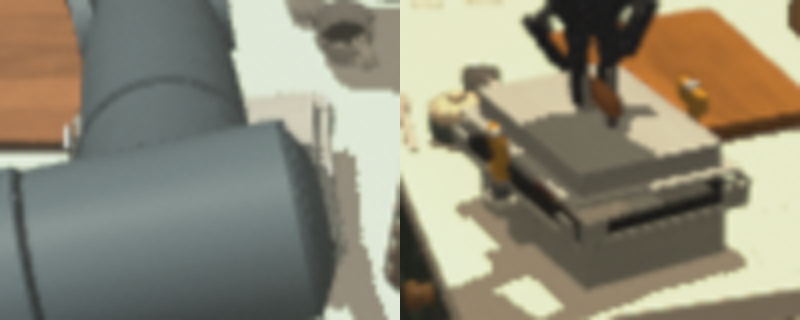

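The arm blocks the top view. The side view shows the lid level above the box. I'll overlay models on the lid and the rim to compare their offsets.

```bash
python3 - <<'E'
from ov import *
H=np.load("pics/hside.npy",allow_pickle=True).item();S=np.load("pics/s1.npy",allow_pickle=True).item()
k=7;x0,y0=252,182;a=crop(H,x0,y0,72,50,k)
e=(.4973,.3111,BOX[2])
ring(a,H,e,x0,y0,k,.084,.118,.0875,(0,0,255));ring(a,H,e,x0,y0,k,.071,.105,.1155,(255,0,0))
b=crop(S,x0,y0,72,50,k);ring(b,S,e,x0,y0,k,.084,.118,.064,(0,0,255));ring(b,S,e,x0,y0,k,.068,.102,.064,(255,0,0))
cv2.imwrite("pics/h2.png",np.vstack([a[:300],b[:300]]))
E
```

```text
(no output)
```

View pics/h2.png

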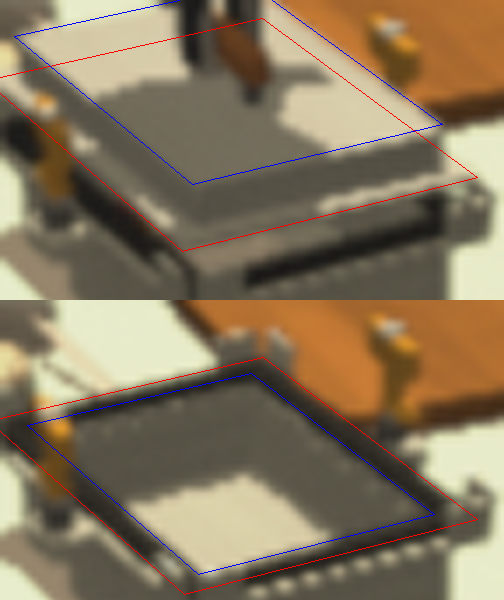

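The lid model and the box model agree to about 1 px against the image, and the guides sit just outside the rim corner. Lower with force watch.

```bash
python3 - <<'E'
from ov import *
x,y=.497,.311
for z in np.arange(.114,.0925,-.002):
    down(x,y,z,YB,.03);arm.pause(.1);f=np.array(arm.current_force());p=arm.current_ee_pos()
    print(np.round(p,4),np.round(f,1),np.round(arm.current_moment(),2))
    if f[2]>4 or np.hypot(f[0],f[1])>8:break
st()
E
```

```text
[0.497  0.311  0.1139] [ 0.  -0.1 -2.8] [-0.   -0.03  0.03]
[0.497 0.311 0.112] [ 0.3 -0.1 -2.5] [ 0.04  0.04 -0.04]
[0.4971 0.3111 0.1101] [-0.1  0.1 -3.4] [0.21 0.01 0.06]
[0.497  0.3111 0.1079] [ 0.6  2.2 -2.8] [ 0.31 -0.11  0.15]
[0.4971 0.3112 0.1061] [ 0.6  3.4 -3.2] [ 0.54 -0.09  0.24]
[0.4971 0.3112 0.1041] [-0.3  5.1 -1.7] [ 0.7  -0.18  0.33]
[0.4971 0.3114 0.1022] [-1.2  6.   0.2] [ 0.89 -0.16  0.38]
[0.4971 0.3115 0.1004] [-0.6  5.9  1. ] [ 0.86 -0.09  0.46]
[0.4971 0.3116 0.0985] [-1.8  5.7  0.8] [0.86 0.08 0.49]
[0.4972 0.3119 0.0968] [-2.6  5.7  1.3] [0.99 0.03 0.48]
[0.4971 0.312  0.0949] [-2.2  7.5  2.8] [1.04 0.08 0.31]
 57.0 [0.4971 0.312  0.0949] op 0.0149 F [-2.2  7.5  2.8]
```

The -y guide is pushing the lid toward +y. Shift it accordingly.

```bash
python3 - <<'E'
from ov import *
d=np.array([-np.sin(BOX[2]),np.cos(BOX[2])])
def rd(m):
    arm.pause(.15);print(m,np.round(arm.current_ee_pos(),4),np.round(arm.current_force(),1),np.round(arm.current_moment(),2))
down(.497,.311,.099,YB,.03);rd("up")
for s,dy in((.002,0),(.004,0),(.004,1),(.006,1)):
    p=np.array([.497,.311])+s*d;down(p[0],p[1],.099,YB+dy,.03);rd((s,dy))
    f=arm.current_force()
    if f[1]<1.5:break
for z in(.097,.095,.0935):
    down(p[0],p[1],z,YB+dy,.03);rd(z)
E
```

```text
up [0.4969 0.3112 0.099 ] [-0.   5.2 -1.2] [ 1.03 -0.    0.43]
(0.002, 0) [0.4967 0.3124 0.0988] [ 2.1 -1.3 -3. ] [-0.12 -0.47  0.29]
0.097 [0.4967 0.3128 0.0971] [ 2.7 -1.1 -2.7] [-0.24 -0.66  0.33]
0.095 [0.4969 0.3131 0.0954] [ 2.3 -0.8  2.5] [-0.09 -0.65  0.32]
0.0935 [0.497  0.3132 0.094 ] [ 1.6 -0.5  5.4] [-0.07 -0.52  0.32]
```

Seated on the gasket, with contact at the expected height. Release and look.

```bash
python3 - <<'E'
from ov import *
arm.command_gripper(.05);st("rel");p=arm.current_ee_pos();down(p[0],p[1],.24,YB,.12)
arm.reach([.2,-.35,.35],[180,0,90]);st()
k=4;o=[]
e=(.497,.312,BOX[2])
for n,a in(("top",(185,205)),("side",(235,165))):
    C=read_camera(n);np.save(f"pics/L{n}.npy",C,allow_pickle=True);o.append(crop(C,*a,100,90,k))
cv2.imwrite("pics/L.png",np.hstack(o))
E
```

```text
rel 59.5 [0.496  0.3128 0.0929] op 0.05 F [ 1.3 -0.6  0.7]
 63.5 [ 0.2004 -0.3498  0.3499] op 0.0502 F [ 0.1 -0.5 -0.1]
```

View pics/L.png

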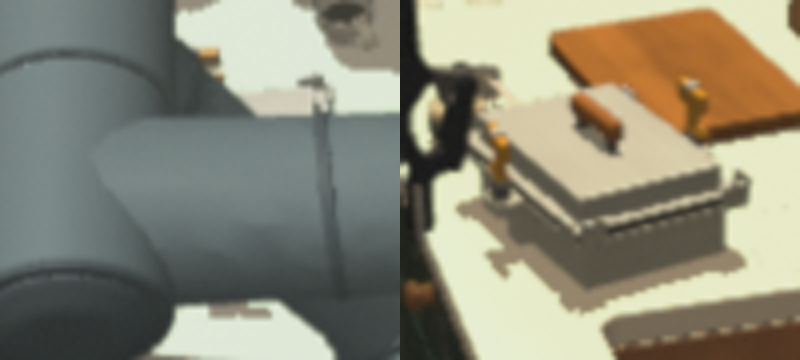

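The lid sits level inside the guides. Now the front cam, regripping midway to centre on the wing.

```bash
cat >> ov.py <<'E'
B2=(.497,.3128,BOX[2])
def rd(m): arm.pause(.15);print(m,round(arm.current_time_s(),1),np.round(arm.current_ee_pos(),4),np.round(arm.current_ee_rot()[2],1),"op",round(arm.current_opening(),4),np.round(arm.current_force(),1),np.round(arm.current_moment(),2),flush=True)
def cam(sx):
    x,y=w(B2,(sx,0,0))[:2];z0=.096
    arm.command_gripper(.036)
    arm.reach([x,y,.2],[180,0,YB]);down(x,y,z0,YB,.08);rd("at")
    arm.command_gripper(0);rd("grip")
    for a0,a1 in((0,45),(45,92)):
        for a in np.linspace(a0,a1,4)[1:]:
            down(x,y,z0-.012*min(a,90)/90,YB-a,.0035);rd(a)
        arm.command_gripper(.036 if a1<90 else .036);arm.pause(.1)
        if a1<90: arm.command_gripper(0);rd("regrip")
    down(x,y,.24,YB-92,.12);rd("out")
E
python3 -c "
from ov import *
cam(-.1)"
```

```text
at 67.9 [0.3998 0.2906 0.0965] 102.9 op 0.0362 [ 0.8 -0.   0.3] [ 0.09 -0.01 -0.01]
grip 68.4 [0.4013 0.2908 0.0979] 102.9 op 0.0089 [ 1.2 -0.4  7.6] [-0.43 -0.13 -0.09]
15.0 69.3 [0.4025 0.2909 0.096 ] 87.9 op 0.0087 [ 5.3 -1.1  3.8] [-0.36 -0.83 -0.08]
30.0 70.2 [0.4036 0.2907 0.0941] 72.9 op 0.0088 [ 9.5 -2.4 -0.1] [-0.65 -1.51  0.04]
45.0 71.1 [0.4047 0.2902 0.0922] 58.0 op 0.0089 [14.3 -4.4 -1.8] [-0.96 -2.1  -0.01]
regrip 72.0 [0.4031 0.2885 0.0907] 58.0 op 0.0088 [ 11.7 -10.3  -2.6] [-1.74 -1.87  0.07]
60.666666666666664 72.9 [0.4035 0.2882 0.0887] 42.3 op 0.0087 [ 13.9 -13.4  -4.4] [-1.96 -2.16  0.08]
76.33333333333333 73.8 [0.4039 0.2877 0.0867] 26.7 op 0.0084 [ 13.8 -14.2  -4. ] [-2.33 -2.37  0.19]
92.0 74.7 [0.404  0.2873 0.0849] 11.2 op 0.0086 [ 15.5 -17.2  -3.5] [-2.74 -2.44  0.85]
out 76.7 [0.3992 0.2903 0.2392] 10.9 op 0.0356 [ 0.1 -0.7 -0.5] [ 0.   -0.01  0.03]
```

Front cam reached its stop (moment rose to 0.85 N m). The forces show the spindle about 5 mm off in x and 4 mm in y, so I'll correct for the back cam.

```bash
sed -i 's/^B2=.*/B2=(.502,.309,BOX[2])/' ov.py; python3 -c "
from ov import *
cam(.1)
arm.reach([.25,-.3,.35],[180,0,90]);q=list(arm.current_qpos());q[0]=-100;arm.goto_joints(q)
o=[]
for n,a in(('top',(185,205)),('side',(235,165))):
    C=read_camera(n);o.append(crop(C,*a,100,90,4))
cv2.imwrite('pics/F.png',np.hstack(o));rd('end')"
```

```text
at 80.0 [0.5998 0.3315 0.0966] 102.9 op 0.036 [0.4 0.2 1.1] [-0.   -0.01  0.02]
grip 80.5 [0.5978 0.3309 0.0967] 102.9 op 0.0086 [-8.1 -2.8  7.7] [-0.6   1.48 -0.1 ]
15.0 81.4 [0.5973 0.3309 0.0948] 87.9 op 0.009 [-10.5  -4.8  10. ] [-0.6   1.72 -0.08]
30.0 82.3 [0.5967 0.331  0.0927] 72.9 op 0.0088 [-11.6  -4.4  10.8] [-0.6   2.11 -0.08]
45.0 83.2 [0.5962 0.3313 0.0907] 57.9 op 0.0087 [-14.7  -2.8  12.1] [-0.47  2.35 -0.11]
regrip 84.1 [0.5972 0.3328 0.09  ] 57.9 op 0.009 [-7.1  4.1  3.8] [ 0.68  1.32 -0.15]
60.666666666666664 85.0 [0.5972 0.3329 0.0879] 42.2 op 0.009 [-8.2  4.4  5. ] [ 0.67  1.36 -0.11]
76.33333333333333 85.9 [0.5971 0.3329 0.0858] 26.6 op 0.0092 [-9.3  4.4  5.2] [ 0.66  1.39 -0.04]
92.0 86.8 [0.5972 0.3329 0.0843] 11.1 op 0.0087 [-8.5  3.5  5.5] [0.66 1.45 0.97]
out 88.8 [0.5991 0.3312 0.239 ] 10.9 op 0.0363 [-0.3 -0.  -0.5] [ 0.03 -0.02 -0.03]
end 92.5 [ 0.0469 -0.3877  0.3501] 57.1 op 0.0362 [-0.3  0.2  0.7] [-0.03 -0.01 -0.  ]
```

View pics/F.png

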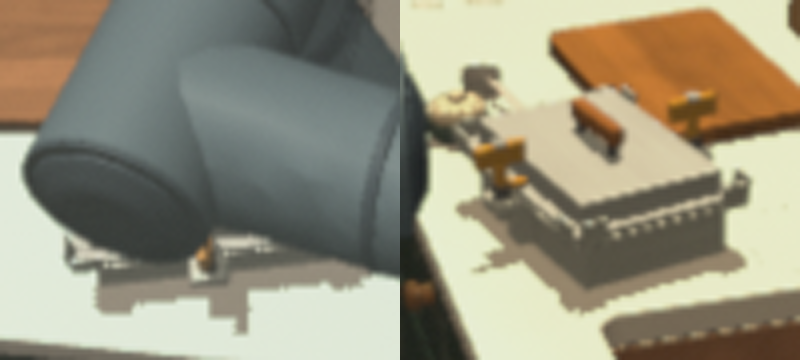

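Both wings now lie across the box, at (498,152) and (692,108) in the picture, and the lid is level inside the guides. Handing in.

```bash
python3 -c "
from workcell import arm
arm.close_job();print(arm.current_time_s())"
```

```text
the job is handed in; nothing more can be done
the job is handed in; nothing more can be done
```

I handed the job in at about 92 s. The box is packed, the lid is on inside the guides, and both cam locks are turned shut. Only three items to pack were out: the red tin, the salt jar and one garlic bulb. All three stand on the box floor.

- **Cam locks:** both turned clockwise against their stops, where the turning moment rose to 0.85 N m (front) and 0.97 N m (back). In the last side view both wings lie across the box and the lid looks level.
- **Lid fit:** the first lowering met the guide on the box's right-hand (-y) side with about 6–7 N. I moved the lid about 2 mm away from it, and it then settled on the gasket at the expected height.
- **Box position:** my camera estimate was about 4–5 mm off at the front cam, which gave side forces of up to about 23 N there. I corrected it for the back cam.
- **Not checked:** I did not measure the lid's final drawn-down height, because the arm blocked most of the last top view. I did not go near the lemons, timer or cup, but I did not take a last picture of all of them.

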